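# Walk the heater block round to its fence

## Robot

A 6-joint arm with a two-finger parallel gripper is mounted at the origin on the work surface. World frame = base frame: x ahead of the robot, y to its left, z up, the work surface at z = 0. Lengths are in m, angles in rad, forces in N, time in s.
With the tool pointing down it reaches from about 0.425 to 0.95 m from the base axis. Payload 3.5 kg.
Tool frame: the origin (TCP) lies midway between the tips of the shut fingers; the grasp point (between the pads) lies 19 mm behind it; z points along the fingers, y is the line along which they close (so a half turn about z gives the same grasp; the last joint's range is limited). The gripper opens to 85 mm and grips with 20 to 120 N. Pads are 22 mm wide; open, the fingers measure 114 mm over their backs; the gripper's body (76 mm by 85 mm) begins 54 mm behind the grasp point. The pads swing forward as they close: fully open they stand 13 mm farther back than shut.
Start: joints at [-1.493, 0.286, 1.577, -0, 1.279, -0.15], TCP at [0.152, -0.658, 0.231] pointing down, gripper open.
Joint ranges: [-2.77, 2.77], [-0.9, 2.22], [0.21, 2.48], [-1.53, 4.67], [0.24, 2.81], [-2.84, 2.84]. Speed limits (rad/s): [2.79, 2.79, 3.14, 3.14, 3.14, 3.14].

## Interface

Orientations are given as a unit quaternion [x, y, z, w].
In Python, from plant import get_state, read_camera, ctrl gives the robot as it stands.
- The arm moves only by the shell command python3 -m crank 'ROWS' [FORCE]. ROWS is JSON, a list of rows, each a list of 3 entries, a list of its own where there are three numbers: the shift along the tool's x, y, z in mm, then the turn about the tool's z in degrees, then the closure in counts, from 0 (fully open) to 255 (shut). In form: [[[tx, ty, tz], yaw, claw], ...]. A call has 1 to 10 rows; each row is the pose to reach, as a shift and turn from the pose commanded when the call began, along the tool's axes at that moment; what a row does not reach only later rows make up. A row lasts 1/10 s, in which the tool goes at most 50 mm and 8.59 degrees, less where a joint would pass 70% of its speed; a pose out of reach is approached as far as the arm can. A call with a gripper value outside its range is refused whole. The fingers move at their own pace and stop on an object; FORCE is the grip in N (left out, the last holds). Time passes only in rows, so rows that repeat a pose let the fingers close. It gives the time, the measured TCP pose, the force, the opening and the grip force at its end, in the units of the state.
- get_state(): the state, without advancing time (a new reading comes with each control period).
- read_camera(name): name is "scene" or "side" or "wrist"; returns a dict with "frame" (480x640x3 uint8, blue, green, red), "range_z" (480x640 float32, m along the optical axis (not along the pixel's ray), 0 where there is no reading), "vfov" (degrees; the focal length in pixels is half the picture's height over the tangent of half this angle, whatever the lens; pixels are square), "cx", "cy" (the principal point, pixels), "k1" (the pictures are not rectified: a ray, as slopes to the right and down, at radius r is drawn at 1 + k1 r^2 times it, then the intrinsics apply), "origin" and "orientation" of the camera in the world. Camera axes: x right, y down, z forward; pixel columns grow to the right and rows downward; lengths in m; the calibration is good to about 2 mm. A picture is of the moment at which its call begins.
- ctrl.sign_off(): hands the job in; it is judged then, once.
The state is a dict: "time": time; "qpos": joint angles; "dq": joint speeds; "joint_efforts": joint torques, N m; "eef_pos": TCP position; "tcp_rot": TCP orientation; "contact_force": force on the tool from outside, world axes, zero at the start; "wrist_torque": the same for the moment, N m; "opening": opening from 0.0 (shut) to 1.0 (fully open); "finger_force": force on a finger pad.
Only numpy, scipy, OpenCV 4.12 (cv2) and the standard library are available. Lean on these libraries where they do the work, as an engineer would, in place of code of your own. Each camera call takes 0.05 s, during which the arm holds its last target. There are 200 camera calls.

## Task

The heavy aluminium heater block stands askew on the fixture plate. Walk it round by pushing at its corners, and slide it up until one of its long sides lies flush along the steel fence with neither end sticking out past the fence, ready for the clamps. Only push it along with the fingertips: do not lift or tip it, keep off the polished brass contact disc on its top, and leave the other things where they are.

Things in the scene. Friction and masses are not known exactly. Their poses are not given: they have to be found in the camera images.
- fixture: Fixed dark grey base plate, 430 x 420 mm, flat on the bench; its top, where the block slides, is 8 mm above the bench. Origin under the plate at bench level; x points square to the fence and towards it, y along the fence, z up. Plate: x -210 to 220, y -210 to 210 mm. Two low open toggle clamps (not used, up to 75 mm above the bench) stand behind the fence at x 130 to 225, y -45 and 45 mm.
- fence (a point): Middle of the fence's upright working face, 20 mm above the bench, 100 mm along x from the fixture's origin; axes as the fixture's. The fence is a fixed straight steel bar 200 mm long (y -100 to 100 mm), 14 mm thick, up to 32 mm above the bench; the block is on its -x side.
- block: Loose aluminium heater block, about 0.9 kg, 100 mm (x) by 140 mm (y), upright sides from 6 to 26 mm above the plate, on four domed feet at x +-40, y +-54 mm. Origin at the centre, level with the plate's top; z up. Its two long sides, the x = -50 and x = 50 mm faces, are alike: either may go to the fence. Dark bores mark the short ends. Slides with dry friction (2.5 to 5 N) and stays where left.
- disc: Polished brass contact disc fixed to the middle of the block's top, 44 mm in diameter and 12 mm high; its top is 38 mm above the plate. Origin at the centre of its underside. Not to be touched.
- sample_a: Loose brass calorimeter disc, 46 mm in diameter, 25 mm high, standing on the plate at its +y side; leave alone. Origin at the centre of its underside.
- sample_b: A second brass calorimeter disc of the same size, standing on the plate at its -y side; leave alone. Origin at the centre of its underside.
- bottle: White plastic bottle, 62 mm in diameter, 160 mm high, standing on the bench beyond the plate's +y edge; leave alone. Origin at the centre of its underside.
- driver: Screwdriver, 170 mm long, lying on the bench beyond the plate's -y edge; leave alone. Origin under the middle of its length, x along it.
Things that resemble listed ones, but are neither listed nor needed, are in the scene too. What is meant by the block is not blue, pink or purple, and is the larger of those in its own colour.

How it is judged:
By the outcome, as a careful person would: the job done as asked, in the order asked, and still so for the second after the job is handed in, with the robot touching nothing.
It also fails if it takes over 61 s, if anything falls off the work surface, if the arm or the gripper's body presses on something with over 40 N, if the wrist force passes 120 N, or if a joint passes its speed limit or range.

## Working session

There is one attempt and no reset: what is moved stays moved. The work goes in short steps, Python scripts to look and compute and a shell command to move; the robot and the scene stay as the last step left them, time stands still between calls to the robot, and variables do not carry over. Pictures are saved under pics/ and viewed, at most 10 in all, crops included, and the job is handed in when it is done.

```bash
mkdir -p pics; ls; cat > h.py <<'E'
import numpy as np,cv2
from scipy.spatial.transform import Rotation as R
from plant import get_state, read_camera, ctrl
def K(c):
    f=240/np.tan(np.radians(c["vfov"])/2); return np.array([[f,0,c["cx"]],[0,f,c["cy"]],[0,0,1]])
def rays(c,px):
    s=cv2.undistortPoints(np.array(px,float).reshape(-1,1,2),K(c),np.array([c["k1"],0,0,0,0])).reshape(-1,2)
    return s
def rot(c):
    o=np.array(c["orientation"]); return R.from_quat(o).as_matrix() if o.size==4 else o
def at_z(c,px,z):
    s=rays(c,px); d=np.c_[s,np.ones(len(s))]@rot(c).T; o=np.array(c["origin"])
    return o+d*((z-o[2])/d[:,2])[:,None]
def depth_pt(c,px):
    s=rays(c,px); z=np.array([np.median(c["range_z"][int(v)-1:int(v)+2,int(u)-1:int(u)+2]) for u,v in px])
    return np.array(c["origin"])+(np.c_[s,np.ones(len(s))]*z[:,None])@rot(c).T
E
python3 - <<'E'
from h import *
import pickle
for n in("scene","side"):
    c=read_camera(n); cv2.imwrite(f"pics/{n}0.png",c["frame"]); pickle.dump(c,open(f"{n}0.pkl","wb"))
    print(n,c["vfov"],c["k1"],c["origin"],rot(c)[:,2])
s=get_state(); print(s["eef_pos"],R.from_quat(s["tcp_rot"]).as_matrix().round(3),s["time"])
E
```

```text
pics
scene 54.09199754157994 -0.04373040579516641 [ 1.08003429 -0.17356118  0.80234412] [-0.61315085  0.21922901 -0.75893654]
side 48.708998631972904 -0.02434135434524071 [0.033845   0.90782315 0.88914251] [ 0.3779988  -0.67089233 -0.63798149]
[ 0.15241646 -0.65694721  0.23004755] [[ 0.974  0.226 -0.   ]
 [ 0.226 -0.974  0.002]
 [ 0.    -0.002 -1.   ]] 0.1
```

View pics/scene0.png

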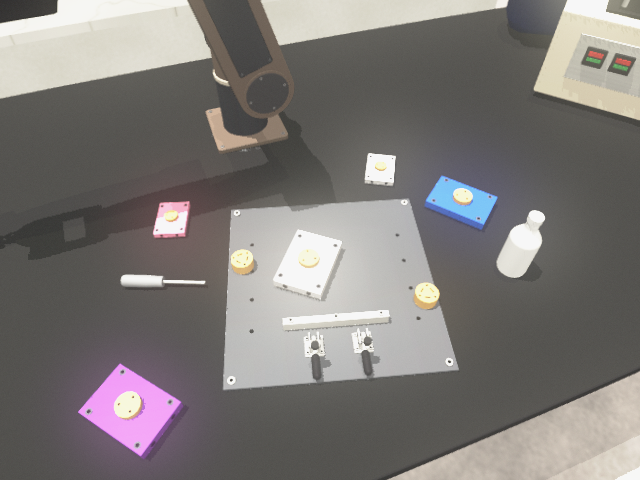

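View pics/side0.png

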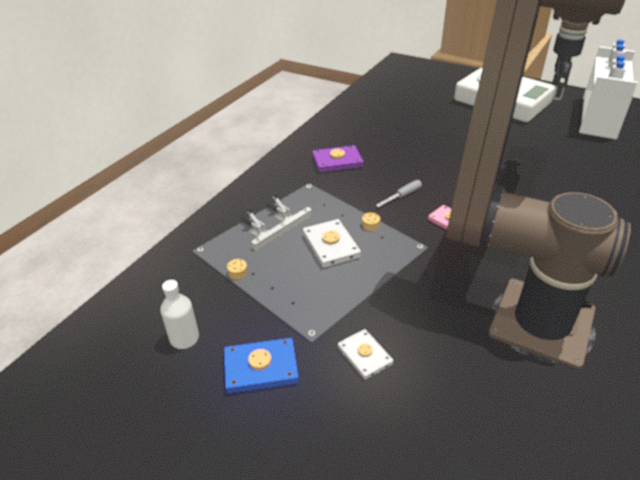

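The scene picture shows these candidates: white block on the plate (308,263), smaller white one (380,169), pink (172,219), blue (461,202) and purple (130,408). I choose the larger white one at (308,263) and check it in a close crop. The fence runs from about (283,323) to (389,317).

```bash
python3 - <<'E'
from h import *
c=read_camera("scene")
im=c["frame"][215:335,230:440]; cv2.imwrite("pics/crop1.png",cv2.resize(im,None,fx=3.8,fy=3.8,interpolation=cv2.INTER_CUBIC))
E
```

```text
(no output)
```

View pics/crop1.png

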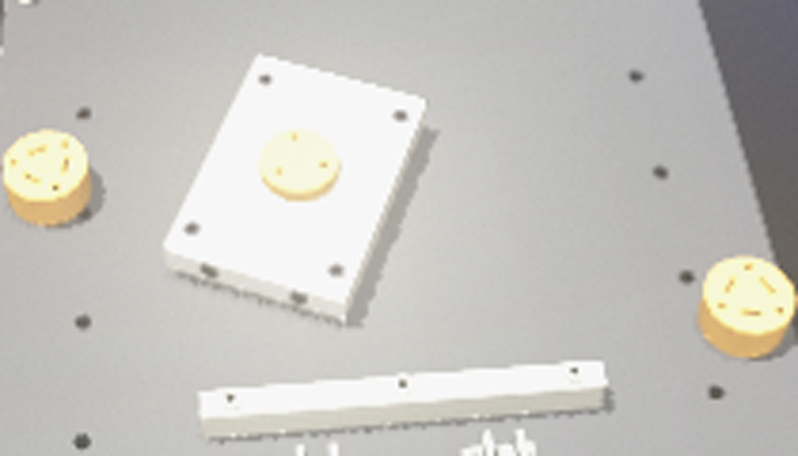

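```bash
cat >> h.py <<'E'
def fix(p,org,yaw):
    d=np.asarray(p)[:,:2]-org; c,s=np.cos(yaw),np.sin(yaw); return d@np.array([[c,-s],[s,c]])
E
python3 - <<'E'
from h import *
c=read_camera("scene")
cr=lambda L:[(230+(u+.5)/3.8-.5,215+(v+.5)/3.8-.5) for u,v in L]
F=at_z(c,cr([(200,393),(605,362)]),.032); B=at_z(c,cr([(260,55),(427,100),(347,306),(165,249)]),.034)
print("fence",F,np.linalg.norm(F[1]-F[0])); print("block",B); 
print([np.linalg.norm(B[i]-B[i-3])for i in range(4)])
d=F[1]-F[0]; yaw=np.arctan2(-d[0],d[1]); m=F.mean(0)[:2]; org=m-0.1*np.array([np.cos(yaw),np.sin(yaw)])
print("yaw",np.degrees(yaw),"org",org)
b=fix(B,org,yaw)*1000; print("block fix",b.round(1),b.mean(0))
P=at_z(c,[(237,213),(404,202),(449,362),(231,380)],.008); print("screws",fix(P,org,yaw)*1000)
e=(b[0]+b[1])/2-(b[2]+b[3])/2; print("long axis deg from y",np.degrees(np.arctan2(e[1],e[0]))-90)
e=B[0]+B[1]-B[2]-B[3]; print(np.degrees(np.arctan2(e[1],e[0])))
print("sample",fix(at_z(c,cr([(47,163),(747,288)]),.033),org,yaw)*1000)
print("depth check",depth_pt(c,[(285,270),(336,317)]))
print("force",get_state()["contact_force"], get_state()["qpos"])
E
```

```text
fence [[ 0.63850066 -0.08746119  0.032     ]
 [ 0.69009769  0.1068141   0.032     ]] 0.2010103022887199
block [[ 0.44233247  0.00802687  0.034     ]
 [ 0.50520947  0.0849972   0.034     ]
 [ 0.61684682 -0.00290271  0.034     ]
 [ 0.55198708 -0.07994445  0.034     ]]
[np.float64(0.09938786514160981), np.float64(0.14208902850969038), np.float64(0.10070856133696568), np.float64(0.14058124949774528)]
yaw -14.873660380444164 org [0.56764976 0.0353453 ]
block fix [[-114.1  -58.6]
 [ -73.1   32. ]
 [  57.4  -24.3]
 [  14.5 -115.4]] [-28.84429466 -41.5988781 ]
screws [[-197.61235938 -195.40315004]
 [-198.8213108   194.53886821]
 [ 202.89676764  194.54602742]
 [ 202.50472724 -195.8677628 ]]
long axis deg from y 66.39782768987078
141.52416730942664
sample [[ -47.98266858 -177.87033099]
 [  63.98484147  180.78073261]]
depth check [[ 0.5360089  -0.05036149  0.03342788]
 [ 0.67181399  0.00687506  0.03475758]]
force [ 0.43088702  0.2209864  -0.2215199 ] [-1.49302396e+00  2.86897497e-01  1.57763066e+00 -3.55798353e-05
  1.27861311e+00 -1.50027797e-01]
```

```bash
python3 -m crank '[[[360,-232,0],0,255],[[360,-232,0],0,255],[[360,-232,0],0,255],[[360,-232,0],0,255],[[360,-232,0],0,255],[[360,-232,0],0,255],[[360,-232,0],0,255],[[360,-232,0],0,255],[[360,-232,0],0,255],[[360,-232,0],0,255]]' 60
```

```text
time: 1.2
eef_pos: [0.4528, -0.3473, 0.2312]
tcp_rot: [0.993, 0.116, 0.0, -0.0]
contact_force: [-0.6, -0.2, 0.5]
opening: -0.0
finger_force: 0.0
```

```bash
python3 -m crank '[[[57,-316,130],-38,255],[[57,-316,130],-38,255],[[57,-316,130],-38,255],[[57,-316,130],-38,255],[[57,-316,130],-38,255],[[57,-316,130],-38,255],[[57,-316,130],-38,255],[[57,-316,130],-38,255],[[57,-316,130],-38,255],[[57,-316,130],-38,255]]'; python3 - <<'E'
from h import *
c=read_camera("wrist"); cv2.imwrite("pics/w1.png",c["frame"])
s=get_state();print(s["qpos"],s["eef_pos"],R.from_quat(s["tcp_rot"]).as_matrix()[:,0])
E
```

```text
time: 2.2
eef_pos: [0.4358, -0.0309, 0.1022]
tcp_rot: [0.903, 0.43, 0.001, 0.001]
contact_force: [0.1, -0.1, 1.2]
opening: -0.001
finger_force: 0.0
[-3.04114771e-01 -9.93200204e-02  2.24695247e+00 -4.26458067e-04
  9.91714094e-01  3.77878086e-01] [ 0.43593728 -0.03115967  0.10232366] [6.30159975e-01 7.76465169e-01 4.96449448e-04]
```

View pics/w1.png

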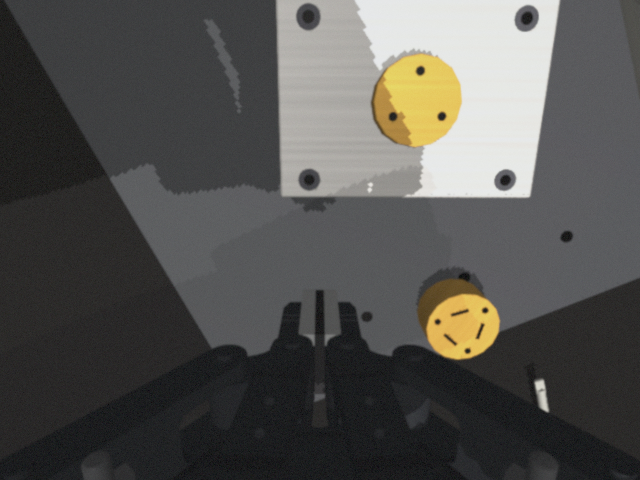

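The wrist view shows the tool square to the block's long side. The near edge is at row 197, corner A at (281,197), and the finger tip at (320,300). Next I descend and close the gap.

```bash
python3 -m crank '[[[0,-5,42],0,255],[[0,-5,84],0,255],[[0,-5,84],0,255],[[10,-5,84],0,255],[[17,-5,84],0,255],[[20,-5,84],0,255],[[20,-5,84],0,255]]' && python3 -m crank '[[[4,0,0],0,255],[[8,0,0],2,255],[[12,0,0],4,255],[[18,0,0],7,255],[[24,0,0],10,255],[[30,1,0],13,255],[[36,2,0],16,255],[[40,3,0],18,255],[[44,4,0],20,255],[[44,4,0],20,255]]'
cat > meas.py <<'E'
from h import *
import sys
c=read_camera("scene"); cv2.imwrite(f"pics/{sys.argv[1]}.png",cv2.resize(c["frame"][195:345,220:420],None,fx=4,fy=4,interpolation=cv2.INTER_CUBIC))
E
python3 meas.py m1
```

```text
time: 2.95
eef_pos: [0.4457, -0.0108, 0.0194]
tcp_rot: [0.902, 0.431, 0.002, 0.001]
contact_force: [0.3, -0.2, -0.2]
opening: 0.002
finger_force: 0.0
time: 3.95
eef_pos: [0.4732, 0.0214, 0.0171]
tcp_rot: [0.963, 0.268, -0.001, -0.001]
contact_force: [-2.7, -0.3, 0.1]
opening: -0.0
finger_force: 1.0
```

View pics/m1.png

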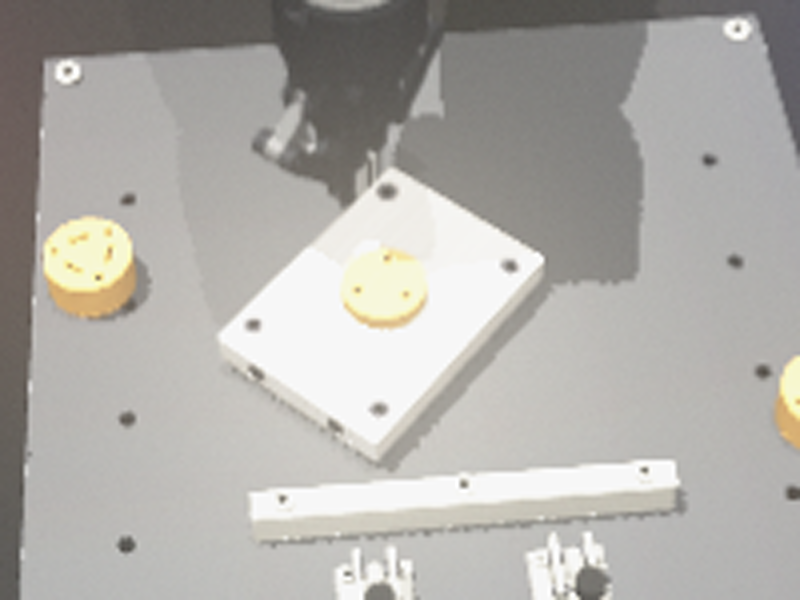

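The block has turned clockwise. Its corners are at A(391,168), B(544,260), C(377,447) and D(220,338) in the crop.

```bash
cat > pose.py <<'E'
from h import *
import sys,json
org=np.array([.56765,.03535]);yaw=np.radians(-14.87)
c=read_camera("scene")
L=[(220+(u+.5)/4-.5,195+(v+.5)/4-.5) for u,v in json.loads(sys.argv[1])]
b=fix(at_z(c,L,.034),org,yaw)*1000
e=b[0]+b[1]-b[2]-b[3]; ang=np.degrees(np.arctan2(e[1],e[0]))
print("corners",b.round(1).tolist(),"ctr",b.mean(0).round(1),"ang",ang,"sides",[np.linalg.norm(b[i]-b[i-3]).round(1) for i in range(4)])
s=get_state(); t=fix([s["eef_pos"]],org,yaw)[0]*1000; x=R.from_quat(s["tcp_rot"]).as_matrix()[:,0]; hd=np.degrees(np.arctan2(x[1],x[0])-yaw)
h=np.radians(ang-90); n=np.array([np.cos(h),np.sin(h)]); f=np.array([n[1],-n[0]])
r=t-b.mean(0); print("tool fix",t.round(1),"z",s["eef_pos"][2],"heading",hd.round(1),"block normal",ang-90,"tool in block (along n, toward D)",(r@n).round(1),(r@f).round(1))
E
python3 pose.py '[[391,168],[544,260],[377,447],[220,338]]'
```

```text
corners [[-89.4, -18.8], [-21.7, 53.9], [81.1, -39.9], [12.2, -112.3]] ctr [ -4.4 -29.3] ang 137.52375121334825 sides [np.float64(99.4), np.float64(139.2), np.float64(99.9), np.float64(138.1)]
tool fix [-87.5 -37.8] z 0.01707615842380137 heading 46.0 block normal 47.52375121334825 tool in block (along n, toward D) -62.4 -55.5
```

```bash
python3 -m crank '[[[6,0,0],1,255],[[13,0,0],4,255],[[20,0,0],7,255],[[27,0,0],10,255],[[34,1,0],13,255],[[41,3,0],16,255],[[48,5,0],19,255],[[55,7,0],22,255],[[55,7,0],22,255]]'; python3 meas.py m2
```

```text
time: 4.95
eef_pos: [0.5147, 0.0462, 0.014]
tcp_rot: [0.997, 0.079, -0.014, -0.004]
contact_force: [-19.4, 6.0, 7.3]
opening: 0.006
finger_force: 8.7
```

View pics/m2.png

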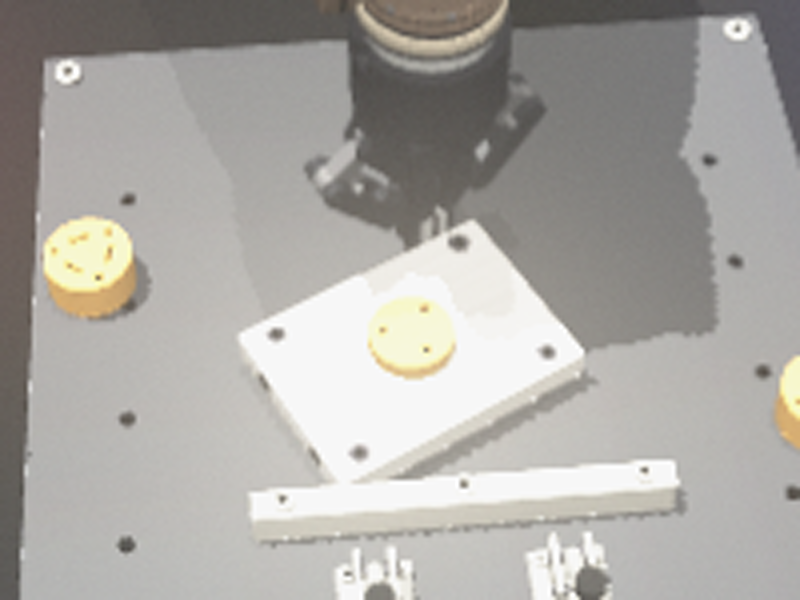

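The block is turned further, and corner C (342,478) now touches the fence near its -y half. A is at (475,221), B(584,350) and D(240,337).

```bash
python3 pose.py '[[475,221],[584,350],[344,478],[240,337]]'
```

```text
corners [[-49.9, 21.6], [34.9, 65.9], [96.5, -56.6], [12.5, -102.4]] ctr [ 23.5 -17.9] ang 116.70519835573202 sides [np.float64(95.7), np.float64(137.1), np.float64(95.7), np.float64(138.9)]
tool fix [-53.1  -2.9] z 0.013989906014056409 heading 24.0 block normal 26.705198355732023 tool in block (along n, toward D) -61.7 -47.8
```

```bash
python3 -m crank '[[[1,-4,-2],0,255],[[3,-8,-2],2,255],[[8,-11,-2],5,255],[[13,-14,-2],8,255],[[18,-15,-2],11,255],[[23,-17,-2],14,255],[[23,-17,-2],14,255]]'; python3 meas.py m3
```

```text
time: 5.75
eef_pos: [0.5408, 0.0661, 0.0178]
tcp_rot: [0.999, -0.044, -0.006, -0.002]
contact_force: [-8.3, 6.2, 2.8]
opening: 0.003
finger_force: 4.2
```

View pics/m3.png

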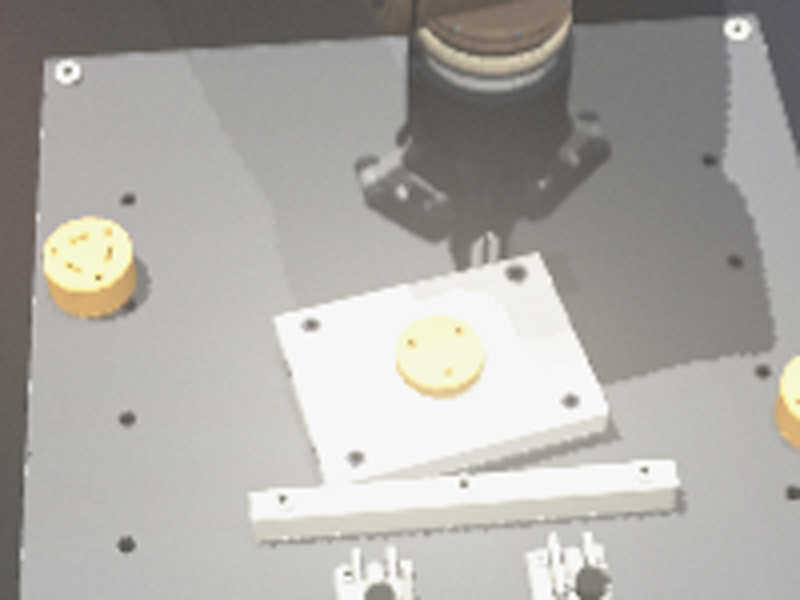

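The block is still in contact at C (327,483), about 10° from flush. A is at (538,253), B(608,408) and D(275,317), and the tool is at the A end.

```bash
python3 pose.py '[[538,253],[608,410],[327,481],[275,317]]'
```

```text
corners [[-26.4, 51.4], [70.3, 72.2], [97.5, -64.6], [1.9, -84.6]] ctr [35.8 -6.4] ang 101.48749723961566 sides [np.float64(98.9), np.float64(139.5), np.float64(97.6), np.float64(139.0)]
tool fix [-33.6  22.9] z 0.01776189359059446 heading 9.9 block normal 11.487497239615664 tool in block (along n, toward D) -62.2 -42.5
```

```bash
python3 -m crank '[[[3,-2,0],2,255],[[7,-4,0],4,255],[[11,-5,0],6,255],[[15,-6,0],8,255],[[18,-7,0],9,255],[[21,-8,0],10,255],[[21,-8,0],10,255]]'; python3 -c "
from h import *
org=np.array([.56765,.03535]);yaw=np.radians(-14.87)
s=get_state();print(fix([s['eef_pos']],org,yaw)*1000,s['contact_force'])
x=R.from_quat(s['tcp_rot']).as_matrix();print(x.round(3),np.degrees(np.arctan2(x[1,0],x[0,0])-yaw))"
```

```text
time: 6.55
eef_pos: [0.5633, 0.0714, 0.0178]
tcp_rot: [0.991, -0.13, -0.005, -0.001]
contact_force: [-7.1, 3.5, 1.9]
opening: -0.002
finger_force: 4.0
[[-13.45383696  33.68490259]] [-7.05208612  3.45018454  1.88919272]
[[ 0.966 -0.258 -0.009]
 [-0.258 -0.966  0.003]
 [-0.01  -0.    -1.   ]] -0.10043271680570542
```

```bash
python3 -m crank '[[[-15,0,0],0,255],[[-30,0,0],0,255],[[-30,20,0],0,0],[[-30,36,0],0,0],[[-30,36,0],0,0],[[-30,36,0],0,0],[[-30,36,0],0,0],[[-30,36,5],0,0],[[-30,36,9],0,0],[[-30,36,9],0,0]]' && python3 -m crank '[[[10,0,0],0,0],[[18,0,0],0,0],[[22,0,0],0,0],[[25,0,0],0,0],[[28,0,0],0,0],[[30,0,0],0,0],[[32,0,0],0,0],[[34,0,0],0,0],[[36,0,0],0,0],[[36,0,0],0,0]]';  python3 meas.py m4
```

```text
time: 7.55
eef_pos: [0.5278, 0.0431, 0.0093]
tcp_rot: [0.992, -0.13, -0.001, -0.0]
contact_force: [-0.4, 0.3, 0.4]
opening: 1.003
finger_force: 0.0
time: 8.55
eef_pos: [0.5537, 0.0361, 0.0092]
tcp_rot: [0.991, -0.13, -0.014, -0.001]
contact_force: [-25.0, 5.5, 21.4]
opening: 0.998
finger_force: 13.0
```

View pics/m4.png

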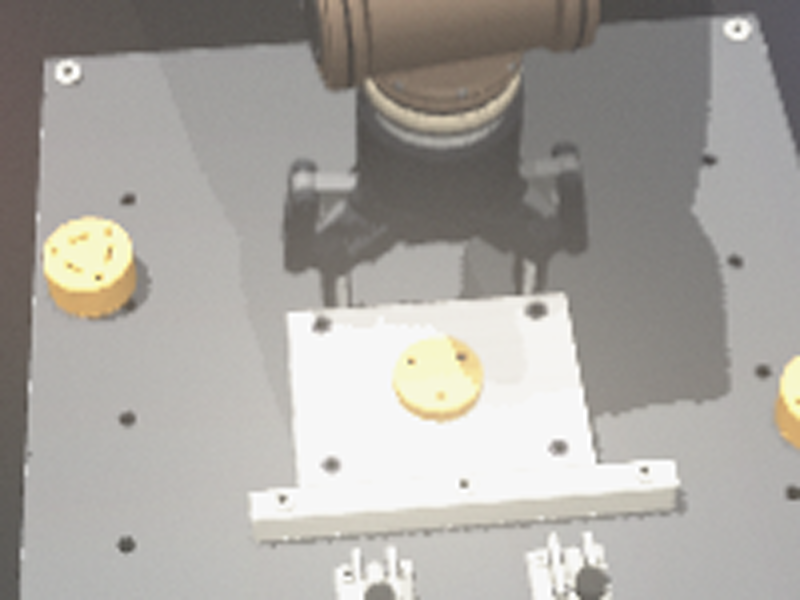

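The block now lies flush along the fence. Its near edge runs from (288,313) to (566,294), parallel to the fence top edge from (250,492) to (677,462). I back straight off, rise, and check.

```bash
python3 -m crank '[[[-4,0,0],0,0],[[-9,0,0],0,0],[[-15,0,0],0,0],[[-25,0,0],0,0],[[-35,0,0],0,0],[[-35,0,-40],0,0],[[-35,0,-80],0,0],[[-35,0,-110],0,0],[[-35,0,-110],0,0],[[-35,0,-110],0,0]]';  python3 - <<'E'
from h import *
c=read_camera("scene"); a=cv2.resize(c["frame"][255:335,280:400],None,fx=6.5,fy=6.5,interpolation=cv2.INTER_CUBIC)
cv2.imwrite("pics/f1.png",a)
E
```

```text
time: 9.6
eef_pos: [0.5294, 0.0425, 0.1209]
tcp_rot: [0.992, -0.13, 0.001, -0.0]
contact_force: [0.4, 0.5, -0.2]
opening: 1.001
finger_force: 0.0
```

View pics/f1.png

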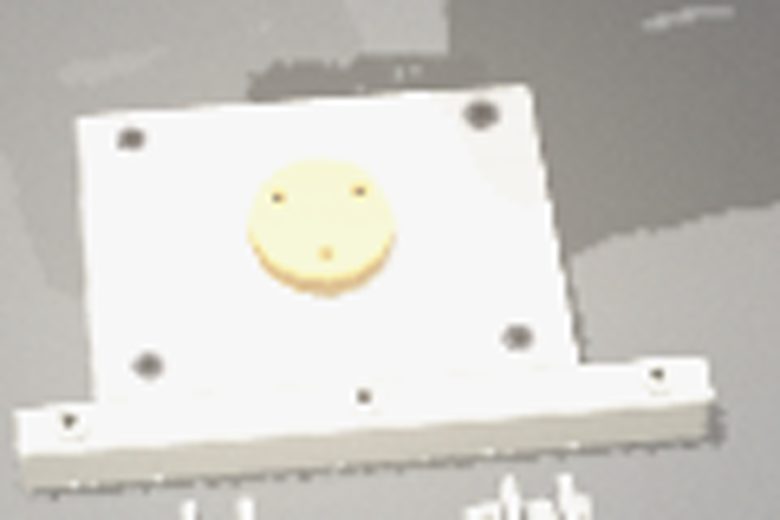

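The block sits against the fence with no visible gap. Its rear corners are at (78,117) and (529,86), and the front ones at (95,402) and (578,363), inside the fence ends at (17,410) and (708,358). I check this numerically.

```bash
python3 - <<'E'
from h import *
c=read_camera("scene"); org=np.array([.56765,.03535]);yaw=np.radians(-14.87)
f=lambda L,z:(fix(at_z(c,[(280+(u+.5)/6.5-.5,255+(v+.5)/6.5-.5) for u,v in L],z),org,yaw)*1000).round(1).tolist()
print("block",f([(78,117),(529,86),(578,363),(95,402)],.034)); print("holes",f([(131,138),(481,114),(517,337),(148,365)],.034))
print("fence",f([(17,410),(708,358)],.032),"fence holes",f([(68,420),(364,397),(657,375)],.032))
E
```

```text
block [[-0.7, -78.1], [-0.3, 61.8], [98.9, 61.7], [99.6, -78.2]]
holes [[8.5, -62.3], [8.9, 45.5], [88.7, 45.3], [88.7, -62.2]]
fence [[99.1, -100.6], [99.4, 99.9]] fence holes [[103.6, -86.2], [103.5, -1.0], [103.7, 84.2]]
```

```bash
python3 -c "
from plant import ctrl
print(ctrl.sign_off())"
```

```text
the job is handed in; nothing more can be done
None
```

The block is handed in with a long side flush along the fence to within measurement accuracy (about 0.2° and 1 mm), spanning y -78 to +62 mm, inside both fence ends, after about 10 s with the gripper withdrawn clear.

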